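Load the tube shaker and find its loose cover

TASK

Set up the tube shaker: first take the white control vial and the red-capped amber stain vial that stand in front of it and stand both upright in its open tray and let go of them. The shaker has been rattling because the bolt of one of its three bay covers has not caught, so next tap all three bolt heads from left to right to feel which one gives, then lift that loose cover by its blue grip at least half-way up (45 degrees or more) and finish while still holding it open with the gripper so that I can reset its bolt. Never pull on the two tight covers, and leave the marker, slide box and tip box where they are.

Things in the scene. Friction and masses are not known exactly. Their poses are not given: they have to be found in the camera images.
- shaker: bench tube shaker, fixed to the table: white base 175 (x) x 280 (y) mm, its top a control ledge 42 mm high along the front, behind it grey bays with three grey covers side by side and an open grey tray at the right-hand end; origin on the table under the middle of the unit, x points to its rear, y to its left, z up; its front (display, covers' blue grips) faces the robot side
- tray (a point): centre of the inner floor of the shaker's open tray, 53 mm above the table; the floor is 112 mm (along the shaker's x) by 54 mm (along y), walls 4 mm thick rising 16 mm above the floor; its long centre line is 48 mm from the side of the nearest cover; axes as the shaker's
- control_vial: white screw-cap vial with a red stripe, body 27 mm in diameter and 58 mm high, white cap 23 mm in diameter up to 70 mm, 30 g or so; origin centre of its underside, z up along it
- stain_vial: amber vial with a red cap, standing alone on the table in front of the shaker or beside the white vial (not the like-coloured one lying in the litter behind), body 25 mm in diameter and 50 mm high, cap 21 mm in diameter up to 60 mm, 30 g or so; origin centre of its underside, z up along it
- marker: blue marker pen lying on the table, 136 x 16 x 14 mm, bystander
- slides: grey slide box 78 x 100 x 32 mm, bystander; origin centre of its underside
- tips: blue low box of yellow pipette tips 68 x 114 x 57 mm, bystander; origin centre of its underside
- socket_1 (a joint): how far the sprung threaded socket of one of the two tight bolts is pulled up (+) or pressed down (-) by its cover, m, 0 at rest, about 6 N per mm; sits out of sight under one of the covers, which one is not known
- socket_2 (a joint): the same for the other tight bolt
- lid_left (a joint): angle of the leftmost bay cover, rad: 0 shut, grows as it is lifted open to at most 1.35; slightly negative when pressed down. A tight one hardly moves (under 1 mm at 5 N); the loose one sinks about 6 mm at its bolt under 1 to 3 N and springs back. No stay: let go, a raised cover falls shut. A cover weighs 50 g
- lid_middle (a joint): angle of the middle bay cover, rad: 0 shut, grows as it is lifted open to at most 1.35; slightly negative when pressed down. A tight one hardly moves (under 1 mm at 5 N); the loose one sinks about 6 mm at its bolt under 1 to 3 N and springs back. No stay: let go, a raised cover falls shut. A cover weighs 50 g
- lid_right (a joint): angle of the rightmost (nearest the tray) bay cover, rad: 0 shut, grows as it is lifted open to at most 1.35; slightly negative when pressed down. A tight one hardly moves (under 1 mm at 5 N); the loose one sinks about 6 mm at its bolt under 1 to 3 N and springs back. No stay: let go, a raised cover falls shut. A cover weighs 50 g
- bolt_left (a point): top of the slotted brass bolt head (14 mm in diameter, 6 mm proud of the cover) of the leftmost cover, 95 mm above the table when shut, 66 mm from the hinge line; moves with the cover; z is the cover's outward normal
- grip_left (a point): centre of the blue grip bar of the leftmost cover: a round bar 14 mm in diameter, 22 mm long along the shaker's y, flat ends, on a 13 mm wide neck that reaches out 24 mm in front of the cover's edge, free on all sides (ledge 37 mm below its underside); 86 mm above the table when shut, 104 mm in front of the hinge line; neighbouring bars are 62 mm apart; moves with the cover
- hinge_left (a point): middle of the leftmost cover's hinge line, which runs along the shaker's y at the rear, 86 mm above the table; the cover (80 x 57 x 6 mm) swings up and back about it
- bolt_middle (a point): top of the slotted brass bolt head (14 mm in diameter, 6 mm proud of the cover) of the middle cover, 95 mm above the table when shut, 66 mm from the hinge line; moves with the cover; z is the cover's outward normal
- grip_middle (a point): centre of the blue grip bar of the middle cover: a round bar 14 mm in diameter, 22 mm long along the shaker's y, flat ends, on a 13 mm wide neck that reaches out 24 mm in front of the cover's edge, free on all sides (ledge 37 mm below its underside); 86 mm above the table when shut, 104 mm in front of the hinge line; neighbouring bars are 62 mm apart; moves with the cover
- hinge_middle (a point): middle of the middle cover's hinge line, which runs along the shaker's y at the rear, 86 mm above the table; the cover (80 x 57 x 6 mm) swings up and back about it
- bolt_right (a point): top of the slotted brass bolt head (14 mm in diameter, 6 mm proud of the cover) of the rightmost (nearest the tray) cover, 95 mm above the table when shut, 66 mm from the hinge line; moves with the cover; z is the cover's outward normal
- grip_right (a point): centre of the blue grip bar of the rightmost (nearest the tray) cover: a round bar 14 mm in diameter, 22 mm long along the shaker's y, flat ends, on a 13 mm wide neck that reaches out 24 mm in front of the cover's edge, free on all sides (ledge 37 mm below its underside); 86 mm above the table when shut, 104 mm in front of the hinge line; neighbouring bars are 62 mm apart; moves with the cover
- hinge_right (a point): middle of the rightmost (nearest the tray) cover's hinge line, which runs along the shaker's y at the rear, 86 mm above the table; the cover (80 x 57 x 6 mm) swings up and back about it
Things that resemble listed ones, but are neither listed nor needed, are in the scene too. What is shaped like the control_vial but purple or yellow is not meant.

How it is judged:
On the way, in this order (a step that is already met when the one before it is completed fails the run):
1. both vials stand in the shaker's tray, let go (x of control_vial in the frame of tray between -0.05 and 0.05 m and y of control_vial in the frame of tray between -0.022 and 0.022 m and z of control_vial in the frame of tray between -0.006 and 0.006 m and angle between each of control_vial, stain_vial's own z axis and vertical below 0.15 rad and contact force between each of control_vial, stain_vial and the fingers below 0.1 N and linear speed of each of control_vial, stain_vial below 0.03 m/s and x of stain_vial in the frame of tray between -0.05 and 0.05 m and y of stain_vial in the frame of tray between -0.022 and 0.022 m and z of stain_vial in the frame of tray between -0.006 and 0.006 m), for 0.2 s.
2. the leftmost cover's bolt is tapped (pressed down a little, under 2 N does it) (value of joint lid_left below -0.004 rad).
3. the middle cover's bolt is tapped (pressed down a little, under 2 N does it) (value of joint lid_middle below -0.004 rad).
4. the rightmost (nearest the tray) cover's bolt is tapped (pressed down a little, under 2 N does it) (value of joint lid_right below -0.004 rad).
At the end, for the whole second after the job is handed in: one cover (only the loose one can open) is held still by the fingers at more than 0.7 rad (40 degrees), touched with over 0.3 N, the other two are shut (under 0.06 rad), and both vials stand upright (within 0.15 rad) on the tray's floor, not touched by the fingers (all of step 1 and ((value of joint lid_left above 0.7 rad and contact force between lid_left and the fingers above 0.3 N and not (velocity of joint lid_left above 0.15 rad/s) and not (velocity of joint lid_left below -0.15 rad/s) and value of joint each of lid_middle, lid_right below 0.06 rad) or (value of joint lid_middle above 0.7 rad and contact force between lid_middle and the fingers above 0.3 N and not (velocity of joint lid_middle above 0.15 rad/s) and not (velocity of joint lid_middle below -0.15 rad/s) and value of joint each of lid_left, lid_right below 0.06 rad) or (value of joint lid_right above 0.7 rad and contact force between lid_right and the fingers above 0.3 N and not (velocity of joint lid_right above 0.15 rad/s) and not (velocity of joint lid_right below -0.15 rad/s) and value of joint each of lid_left, lid_middle below 0.06 rad))); the arm keeps its last pose, push and grip.
It fails at once if a tight cover is pulled so that its socket rises over 2 mm (about 12 N at the bolt, 8 N at the grip) (value of joint any of socket_1, socket_2 above 0.002 m).
It fails at once if the marker, slide box or tip box is moved over 30 mm (distance of any of marker, slides, tips from where it was at the start of the episode above 0.03 m).
It fails at once if a vial is knocked over (angle between any of control_vial, stain_vial's own z axis and vertical above 0.8 rad).
It also fails if it takes over 67 s, if anything falls off the work surface, if the arm or the gripper's body presses on something with over 40 N, if the wrist force passes 120 N, or if a joint passes its speed limit or range.

ROBOT

A 6-joint arm with a two-finger parallel gripper is mounted at the origin on a cart in front of the work surface, level with it; the furniture and walls round the work are solid. World frame = base frame: x ahead of the robot, y to its left, z up, the work surface at z = 0. Lengths are in m, angles in rad, forces in N, time in s.
With the tool pointing down it reaches from about 0.35 to 0.775 m from the base axis. Payload 7.3 kg.
Tool frame: the origin (TCP) lies on the front face of the gripper's body, between the roots of the fingers; the fingertips stand 66 mm ahead of it and the grasp point (between the pads) lies 47 mm ahead of it; z points along the fingers, y is the direction in which the jaws open and shut (so a half turn about z gives the same grasp; the last joint's range is limited). The gripper opens to 92 mm and grips with 3 to 60 N. Pads are 19 mm wide; open, the fingers measure 130 mm over their backs; the gripper's body (75 mm by 190 mm) begins 47 mm behind the grasp point.
Start: joints at [1.137, 0.342, 1.524, -0, 1.275, -0.146], TCP at [0.149, 0.503, 0.292] pointing down, gripper open.
Joint ranges: [-2.53, 2.53], [-0.77, 2.02], [0.04, 2.7], [-1, 4.14], [0.28, 2.66], [-3.11, 3.11]. Speed limits (rad/s): [2.57, 2.57, 3.14, 3.14, 3.14, 3.14].

INTERFACE

Orientations are given as a rotation vector (axis times angle).
In Python, from bench import manip gives the robot as it stands.
- The arm moves only by the tool step_arm, never from a script. Its argument "steps" is a list of rows, each a list of 7 numbers: the shift along the world's x, y, z in m, then the turn, a rotation vector about the world's x, y, z in degrees, then the finger opening in m, from 0 to 0.0918. A call has 1 to 5 rows; each row shifts and turns the commanded pose from where the row before left it; what a row does not reach is not made up. A row lasts 1/8 s, in which the tool goes at most 62.5 mm and 10.7 degrees, less where a joint would pass 70% of its speed; a pose out of reach is approached as far as the arm can. A call is refused whole if a number of a shift passes 0.0625 or a number of a turn 10.7, either way. A call with a gripper value outside its range is refused whole. The fingers move at their own pace and stop on an object; "force" is the grip in N (left out, the last holds). Time passes only in rows, so rows that do not move let the fingers close. It gives the time, the measured TCP pose, the force and the opening at its end, in the units of the state.
- manip.sense(): the state, without advancing time (a new reading comes with each control period).
- manip.capture(name): name is "side" or "top"; returns the picture (384x512x3 uint8, blue, green, red); there is no depth.
- manip.get_calibration(name): a dict with "intrinsics" (3x3 intrinsics, pixels), "distortion" ([k1, k2, p1, p2, k3] as OpenCV has them; the pictures are not rectified), "pose" (4x4, takes a point from camera to world coordinates). Camera axes: x right, y up, looking along -z (the intrinsics and any distortion apply to the point x, -y, -z); pixel columns grow to the right and rows downward; lengths in m; the calibration is good to about 2 mm. A picture is of the moment at which its call begins. get_calibration takes no time and is no camera call.
- manip.finish_job(): hands the job in, once; it reports no verdict.
The state is a dict: "t": time; "q": joint angles; "joint_vel": joint speeds; "tau": joint torques, N m; "tool_pos": TCP position; "eef_rot": TCP orientation; "force": force on the tool from outside, world axes, zero at the start; "wrist_torque": the same for the moment, N m; "opening": finger opening in m.
Only numpy, scipy, OpenCV 4.12 (cv2) and the standard library are available. Lean on these libraries where they do the work, as an engineer would, in place of code of your own. Each camera call takes 0.05 s, during which the arm holds its last target. There are 200 camera calls.

## Working session

There is one attempt and no reset: what is moved stays moved. The work goes in short steps, Python scripts to look and compute and a tool call to move; the robot and the scene stay as the last step left them, time stands still between calls to the robot, and variables do not carry over. Pictures are saved under pics/ and viewed, about 8 in all and at most 12, crops included, and the job is handed in when it is done.

Besides the shell and the picture viewer there is one more tool, called after "Call:" as name(argument=value, ...) on one line, values as JSON. step_arm: Moves the arm, as the interface text tells. Its arguments: {"type":"object","properties":{"steps":{"type":"array"},"force":{"type":"number"}},"required":["steps"]}

```bash
mkdir -p pics; ls; cat > h.py <<'E'
import numpy as np, cv2
from bench import manip
def cal(n):
    c=manip.get_calibration(n); return np.array(c["intrinsics"],float),np.array(c["distortion"],float),np.array(c["pose"],float)
def ray(n,u,v):
    K,D,P=cal(n); x,y=cv2.undistortPoints(np.array([[[u,v]]],float),K,D)[0,0]
    return P[:3,3],P[:3,:3]@np.array([x,-y,-1.])
def onz(n,u,v,z):
    o,d=ray(n,u,v); return o+d*(z-o[2])/d[2]
def tri(*obs):
    A=np.zeros((3,3));b=np.zeros(3)
    for n,u,v in obs:
        o,d=ray(n,u,v); d=d/np.linalg.norm(d); M=np.eye(3)-np.outer(d,d); A+=M;b+=M@o
    return np.linalg.solve(A,b)
def proj(n,p):
    K,D,P=cal(n); q=P[:3,:3].T@(np.array(p,float)-P[:3,3]); q=np.array([q[0],-q[1],-q[2]])
    return cv2.projectPoints(q.reshape(1,1,3),np.zeros(3),np.zeros(3),K,D)[0][0,0]
E
python3 - <<'E'
from h import *
for n in("side","top"):
    im=manip.capture(n); cv2.imwrite(f"pics/{n}0.png",im)
    cv2.imwrite(f"pics/{n}0b.png",cv2.resize(im,(800,600),interpolation=cv2.INTER_CUBIC))
    print(n,cal(n)[2].round(3).tolist(),cal(n)[0].round(0).tolist())
s=manip.sense(); print(s)
E
```

```text
pics
side [[-0.997, 0.016, -0.073, 0.398], [-0.073, -0.438, 0.896, 0.492], [-0.018, 0.899, 0.438, 0.49], [0.0, 0.0, 0.0, 1.0]] [[374.0, 0.0, 258.0], [0.0, 374.0, 191.0], [0.0, 0.0, 1.0]]
top [[0.022, 0.981, -0.192, 0.241], [-1.0, 0.02, -0.01, -0.331], [-0.006, 0.192, 0.981, 1.291], [0.0, 0.0, 0.0, 1.0]] [[489.0, 0.0, 255.0], [0.0, 489.0, 188.0], [0.0, 0.0, 1.0]]
{'t': 0.1, 'q': array([ 1.13700254e+00,  3.42651315e-01,  1.52488497e+00,  2.44988249e-06,
        1.27539361e+00, -1.45969961e-01]), 'joint_vel': array([ 0.00100962, -0.00262581, -0.00292652, -0.00068922, -0.0006306 ,
       -0.00022449]), 'tau': array([ 1.99052760e-03, -4.32005489e+01, -2.44697446e+01,  7.17674894e-02,
        5.25837787e-02, -7.94115476e-05]), 'tool_pos': array([0.14888331, 0.50317826, 0.29162805]), 'eef_rot': array([-4.50499514e-01, -3.10873526e+00,  2.01159719e-03]), 'force': array([-0.15016061,  0.07094968,  0.26952328]), 'wrist_torque': array([ 0.03156574,  0.00477501, -0.08801793]), 'opening': 0.09154256295928952}
```

View pics/side0b.png

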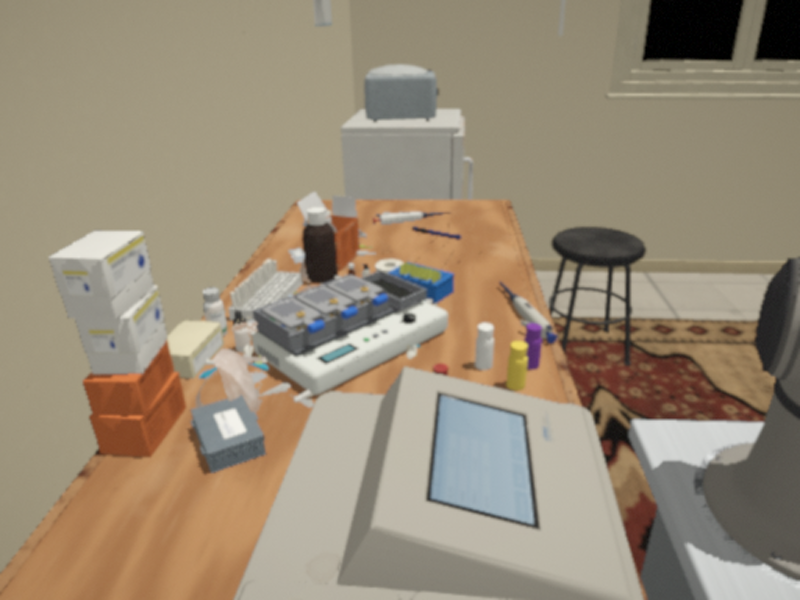

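View pics/top0b.png

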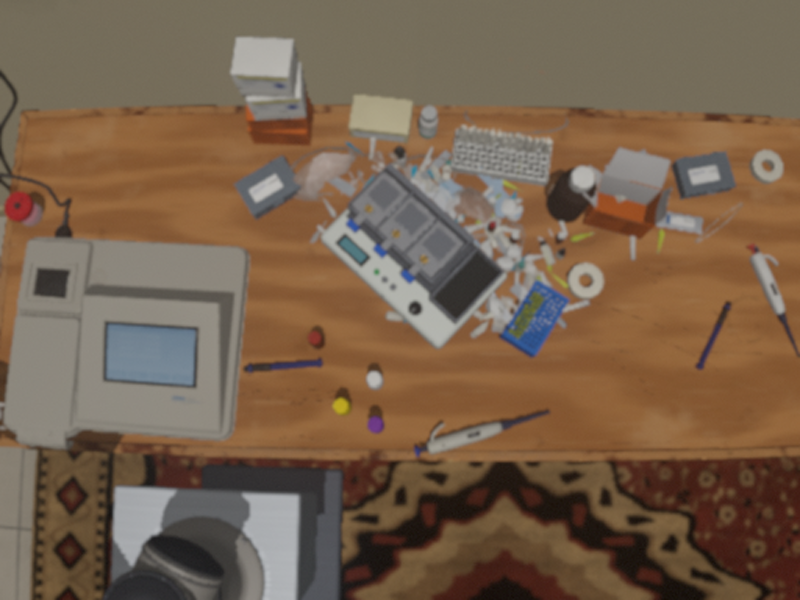

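The two views show the following (800x600 pixels):
- **Stain vial:** top (316,338), side cap (440,370).
- **Control vial:** top (374,379), side (485,345).
- **Shaker:** centred near top (412,258) and rotated, with the tray at its lower right.

I'll take enlarged crops next for precise pixels.

```bash
python3 - <<'E'
from h import *
a=cv2.imread("pics/top0.png")[95:290,190:340]; b=cv2.imread("pics/side0.png")[165:260,155:355]
a=cv2.resize(a,None,fx=4,fy=4,interpolation=cv2.INTER_CUBIC)   # 600x780
a=a[:600]
cv2.imwrite("pics/ctop.png",a)
cv2.imwrite("pics/cside.png",cv2.resize(b,None,fx=4,fy=4,interpolation=cv2.INTER_CUBIC))
f=1/1.5625
print("stain",tri(("top",316*f,336*f),("side",440*f,368*f)), onz("top",316*f,336*f,.06))
print("ctrl",tri(("top",374*f,378*f),("side",485*f,325*f)), onz("top",374*f,378*f,.07))
E
```

```text
stain [ 0.40743896 -0.18592516  0.0545194 ] [ 0.40907479 -0.18670154  0.06      ]
ctrl [ 0.34083989 -0.28333622  0.06966046] [ 0.34206087 -0.28349169  0.07      ]
```

View pics/ctop.png

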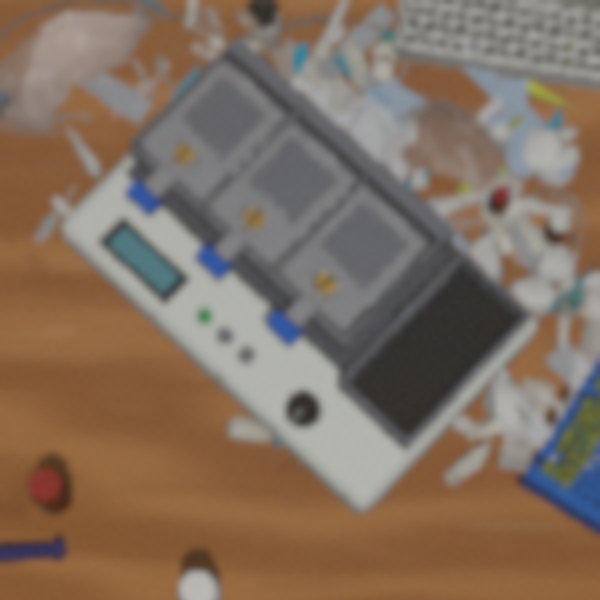

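View pics/cside.png

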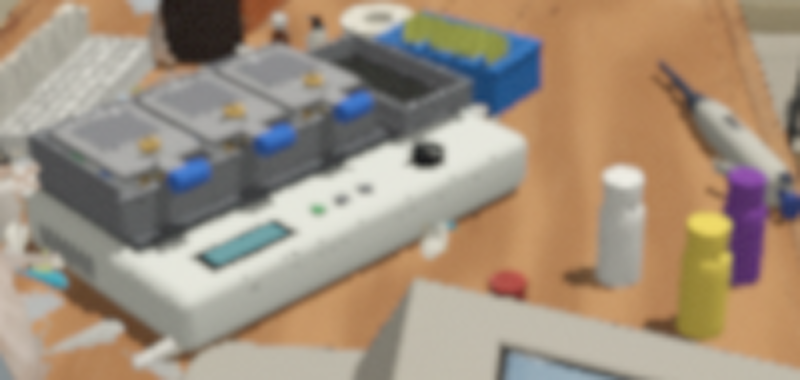

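```bash
cat > geo.py <<'E'
from h import *
T=lambda x,y:("top",190+x/4,95+y/4); S=lambda x,y:("side",155+x/4,165+y/4)
bt=[(183,153),(253,216),(325,282)]; bs=[(150,144),(234,109),(313,78)]
gt=[(144,195),(214,260),(284,325)]; gs=[(190,173),(275,137),(354,105)]
E
python3 - <<'E'
from geo import *
for a,b,z in [(bt,bs,.095),(gt,gs,.092)]:
    for p,q in zip(a,b): print(tri(T(*p),S(*q)).round(4), onz(*T(*p),z).round(4), onz(*S(*q),z).round(4))
B=np.array([onz(*T(*p),.095) for p in bt]); 
y=B[0]-B[2]; print(np.linalg.norm(y)); y/=np.linalg.norm(y); x=np.array([y[1],-y[0],0]); print("yaw",np.degrees(np.arctan2(x[1],x[0])))
G=np.array([onz(*T(*p),.093) for p in gt]); y2=G[0]-G[2]; print(np.linalg.norm(y2),"yaw2",np.degrees(np.arctan2(-y2[0],y2[1])))
c=[(66,228),(362,510)]; C=[onz(*T(*p),.042) for p in c]; print("front",np.array(C),np.linalg.norm(C[0]-C[1]),np.degrees(np.arctan2(-(C[0]-C[1])[0],(C[0]-C[1])[1])))
R=np.array([onz(*T(*p),.069) for p in [(460,265),(525,315),(408,440),(348,380)]])
f=lambda p:((p-B[2])@x,(p-B[2])@y)
print("tray rim pts in boltR frame",[np.round(f(p),4) for p in R],R.mean(0))
print("front corners",[np.round(f(p),4) for p in C]); print("grips",[np.round(f(p),4) for p in G])
print("side tray rim", [np.round(f(onz(*S(*p),.069)),4) for p in [(313,45),(365,35),(470,88),(388,125)]])
for n,p,z in (("stain side cap top",(508,280),.06),("ctrl",(623,174),.07)): print(n,onz(*S(*p),z).round(4))
print("ctrl base side",onz(*S(621,283),0).round(4))
for n,p,z in (("stain",(46,485),.06),("ctrl",(199,583),.07)): print(n,onz(*T(*p),z).round(4))
m=[onz("top",u/1.5625,v/1.5625,.01).round(3) for u,v in((247,369),(322,363))]; print("marker",m)
print("tips",[onz("top",u/1.5625,v/1.5625,.057).round(3) for u,v in((536,283),(568,295),(538,356),(502,342))])
from scipy.spatial.transform import Rotation as Rn
print(Rn.from_rotvec(manip.sense()["eef_rot"]).as_matrix().round(3))
E
```

```text
[ 0.616  -0.2676  0.091 ] [ 0.6166 -0.2676  0.095 ] [ 0.6119 -0.2591  0.095 ]
[ 0.5747 -0.3133  0.092 ] [ 0.5757 -0.3132  0.095 ] [ 0.5714 -0.3064  0.095 ]
[ 0.5325 -0.3596  0.0919] [ 0.5336 -0.3594  0.095 ] [ 0.5295 -0.3522  0.095 ]
[ 0.5884 -0.2432  0.0858] [ 0.5891 -0.2434  0.092 ] [ 0.5828 -0.2309  0.092 ]
[ 0.5465 -0.2891  0.086 ] [ 0.5472 -0.2892  0.092 ] [ 0.5419 -0.2765  0.092 ]
[ 0.5046 -0.3343  0.0859] [ 0.5061 -0.3342  0.092 ] [ 0.5003 -0.3207  0.092 ]
0.12382242857540972
yaw -42.09343528228291
0.12297752485754332 yaw2 -42.44696746075269
front [[ 0.58001388 -0.18873492  0.042     ]
 [ 0.39649863 -0.38677748  0.042     ]] 0.26999760104419257 -42.819591340506555
tray rim pts in boltR frame [array([ 0.0731, -0.0519]), array([ 0.0773, -0.1045]), array([-0.0341, -0.1045]), array([-0.0318, -0.0505])] [ 0.49713125 -0.43140208  0.069     ]
front corners [array([-0.08  ,  0.1578]), array([-0.0834, -0.1122])]
grips [array([-0.0368,  0.1231]), array([-0.0372,  0.0611]), array([-0.0375,  0.0001])]
side tray rim [array([ 0.0778, -0.0685]), array([ 0.0646, -0.1058]), array([-0.0505, -0.0947]), array([-0.0515, -0.0203])]
stain side cap top [ 0.4042 -0.1788  0.06  ]
ctrl [ 0.339 -0.28   0.07 ]
ctrl base side [ 0.3375 -0.2721  0.    ]
stain [ 0.4059 -0.1849  0.06  ]
ctrl [ 0.345  -0.2844  0.07  ]
marker [array([ 0.357, -0.066,  0.01 ]), array([ 0.37 , -0.193,  0.01 ])]
tips [array([ 0.505, -0.547,  0.057]), array([ 0.486, -0.6  ,  0.057]), array([ 0.384, -0.549,  0.057]), array([ 0.406, -0.49 ,  0.057])]
[[-0.959  0.284 -0.001]
 [ 0.284  0.959 -0.001]
 [ 0.    -0.001 -1.   ]]
```

```bash
python3 - <<'E'
from h import *
f=1/1.5625
for t,s in [((106,323),(428,502)),((198,326),(437,394)),((195,387),(522,408)),((104,383),(537,525)),((247,250),(380,395))]:
    print(tri(("top",t[0]*f,t[1]*f),("side",s[0]*f,s[1]*f)).round(3))
E
```

```text
[0.41  0.14  0.135]
[ 0.408 -0.011  0.135]
[ 0.317 -0.008  0.122]
[0.319 0.142 0.116]
[ 0.507 -0.073  0.096]
```

Call:
step_arm(steps=[[0, 0, 0.06, 0, 0, -8.6, 0.09], [0.04, 0, 0.06, 0, 0, -8.6, 0.09], [0.06, -0.02, 0.04, 0, 0, -8.6, 0.09], [0.06, -0.05, 0, 0, 0, 0, 0.08], [0.05, -0.06, 0, 0, 0, 0, 0.07]])

```text
t: 0.72
tool_pos: [0.3233, 0.3976, 0.4371]
eef_rot: [-1.133, -2.93, 0.001]
force: [0.6, -0.1, 0.0]
opening: 0.0743
```

Call:
step_arm(steps=[[0.0, -0.06, 0, 0, 0, 0, 0.07], [0.0, -0.062, 0, 0, 0, 0, 0.07], [0.0, -0.062, 0, 0, 0, 0, 0.07], [0.0, -0.062, 0, 0, 0, 0, 0.07], [0.0, -0.062, 0, 0, 0, 0, 0.07]])

```text
t: 1.35
tool_pos: [0.3212, 0.089, 0.4375]
eef_rot: [1.132, 2.93, 0.0]
force: [2.5, -0.6, 0.3]
opening: 0.0702
```

Call:
step_arm(steps=[[0.0, -0.06, -0.02, 0, 0, 0, 0.07], [0.0, -0.06, -0.05, 0, 0, 0, 0.07], [0.0, -0.05, -0.06, 0, 0, 0, 0.07], [0.0, 0, 0, 0, 0, 0, 0.07], [0.0, 0, 0, 0, 0, 0, 0.07]])

```text
t: 1.98
tool_pos: [0.3221, -0.0565, 0.3304]
eef_rot: [1.134, 2.929, 0.001]
force: [-0.1, 0.7, -0.0]
opening: 0.0698
```

Call:
step_arm(steps=[[0.03, -0.045, -0.05, 0, 0, 0, 0.07], [0.03, -0.045, -0.05, 0, 0, 0, 0.07], [0.025, -0.039, -0.05, 0, 0, 0, 0.07], [0.0, 0, 0, 0, 0, 0, 0.06], [0.0, 0, 0, 0, 0, 0, 0.06]])

```text
t: 2.6
tool_pos: [0.3964, -0.1678, 0.2003]
eef_rot: [1.13, 2.93, 0.0]
force: [0.4, 0.3, 0.2]
opening: 0.0605
```

```bash
python3 - <<'E'
from h import *
a=manip.capture("top");b=manip.capture("side"); cv2.imwrite("pics/t1.png",a);cv2.imwrite("pics/s1.png",b)
s=manip.sense();print(s["tool_pos"].round(4),s["opening"])
from scipy.spatial.transform import Rotation as Rn
R=Rn.from_rotvec(s["eef_rot"]).as_matrix()
tip=s["tool_pos"]+R@[0,0,.066]; 
for k in(-1,1): print("tips side px crop", ((proj("side",tip+R@[0,k*s["opening"]/2,0])-[230,140])*5).round(0))
print("tcp top px crop",((proj("top",s["tool_pos"])-[150,170])*4).round(0))
c=np.hstack([cv2.resize(b[140:250,230:310],None,fx=5,fy=5,interpolation=cv2.INTER_CUBIC)[:550], cv2.resize(a[170:280,150:250],None,fx=4,fy=4,interpolation=cv2.INTER_CUBIC)[:440].copy() if 0 else cv2.copyMakeBorder(cv2.resize(a[170:280,150:250],None,fx=4,fy=4,interpolation=cv2.INTER_CUBIC),0,110,0,0,cv2.BORDER_CONSTANT)])
cv2.imwrite("pics/c1.png",c)
E
```

```text
[ 0.3963 -0.1679  0.2013] 0.06032199759295941
tips side px crop [331. 306.]
tips side px crop [228. 357.]
tcp top px crop [147. 167.]
```

View pics/c1.png

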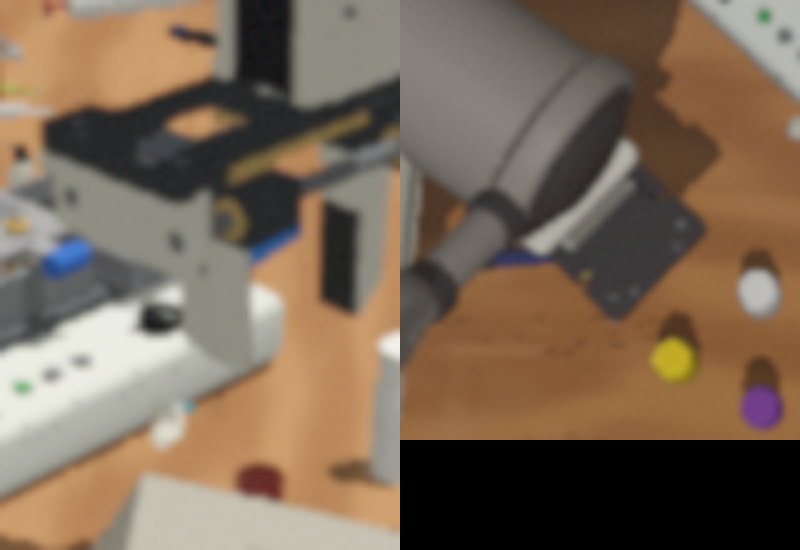

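Picture 5 shows the open fingers at the side-crop positions the model predicts, near (228,357) and (331,306). The red cap sits below at (260,483). I'll go down on the stain vial now.

Call:
step_arm(steps=[[0.01, -0.015, -0.02, 0, 0, 0, 0.07], [0, 0, -0.04, 0, 0, 0, 0.07], [0, 0, -0.04, 0, 0, 0, 0.07], [0, 0, 0, 0, 0, 0, 0.07], [0, 0, 0, 0, 0, 0, 0.07]])

```text
t: 3.32
tool_pos: [0.4066, -0.1839, 0.1014]
eef_rot: [1.131, 2.927, -0.001]
force: [0.7, -0.3, 0.3]
opening: 0.0701
```

Call:
step_arm(steps=[[0, 0, -0.014, 0, 0, 0, 0.06], [0, 0, 0, 0, 0, 0, 0.04], [0, 0, 0, 0, 0, 0, 0.035], [0, 0, 0, 0, 0, 0, 0.03], [0, 0, 0, 0, 0, 0, 0.028]], force=10)

```text
t: 3.95
tool_pos: [0.4057, -0.1838, 0.0853]
eef_rot: [1.133, 2.93, 0.0]
force: [0.7, -0.4, 0.1]
opening: 0.0289
```

Call:
step_arm(steps=[[0, 0, 0, 0, 0, 0, 0.026], [0, 0, 0, 0, 0, 0, 0.024], [0, 0, 0, 0, 0, 0, 0.018], [0, 0, 0, 0, 0, 0, 0.015], [0, 0, 0, 0, 0, 0, 0.015]])

```text
t: 4.58
tool_pos: [0.4057, -0.1838, 0.0852]
eef_rot: [1.133, 2.93, 0.0]
force: [-0.4, 0.0, -0.0]
opening: 0.0238
```

Call:
step_arm(steps=[[0, 0, 0.03, 0, 0, 0, 0.015], [0, 0, 0.06, 0, 0, 0, 0.015], [0, 0, 0.06, 0, 0, 0, 0.015], [0.02, -0.05, 0, 0, 0, 0, 0.015], [0.022, -0.054, 0, 0, 0, 0, 0.015]], force=15)

```text
t: 5.2
tool_pos: [0.4483, -0.2886, 0.2368]
eef_rot: [1.13, 2.928, -0.001]
force: [1.0, 0.5, -0.4]
opening: 0.0237
```

Call:
step_arm(steps=[[0.022, -0.053, 0, 0, 0, 0, 0.015], [0.022, -0.053, 0, 0, 0, 0, 0.015], [0.022, -0.053, 0, 0, 0, 0, 0.015], [0, 0, 0, 0, 0, 0, 0.015], [0, 0, 0, 0, 0, 0, 0.015]])

```text
t: 5.82
tool_pos: [0.5132, -0.446, 0.2342]
eef_rot: [-1.133, -2.928, -0.002]
force: [-0.9, 0.2, -1.3]
opening: 0.0236
```

Call:
step_arm(steps=[[0.001, -0.0015, -0.03, 0, 0, 0, 0.015], [0, 0, -0.035, 0, 0, 0, 0.015], [0, 0, 0, 0, 0, 0, 0.015]])

```text
t: 6.2
tool_pos: [0.5135, -0.4457, 0.1681]
eef_rot: [-1.13, -2.926, -0.005]
force: [-0.4, 0.7, 0.1]
opening: 0.0237
```

```bash
python3 - <<'E'
from h import *
b=manip.capture("side"); cv2.imwrite("pics/s2.png",b)
s=manip.sense();print(s["tool_pos"].round(4),s["opening"],s["force"].round(1))
cv2.imwrite("pics/c2.png",cv2.resize(b[150:230,210:310],None,fx=7,fy=7,interpolation=cv2.INTER_CUBIC))
g=s["tool_pos"]-[0,0,.047]
for dz in (0,-.0382): print(((proj("side",g+[0,0,dz])-[210,150])*7).round(0))
E
```

```text
[ 0.5144 -0.4468  0.1704] 0.023684107195984995 [ 0.4 -0.3 -0.3]
[231.  72.]
[234. 163.]
```

View pics/c2.png

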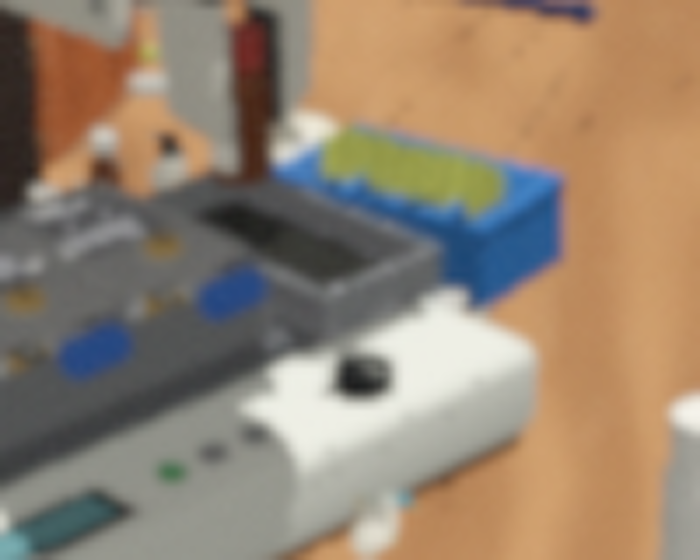

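```bash
python3 - <<'E'
from h import *
a=np.radians(-42.4);x=np.array([np.cos(a),np.sin(a)]);y=np.array([-x[1],x[0]])
s=lambda u,v,z:onz("side",210+u/7,150+v/7,z)[:2]
c=np.array([0.5295,-0.3522])+.021*x-.0765*y
f=lambda p:np.array([(p-c)@x,(p-c)@y]).round(4)
print("vial bottom/top", s(255,172,.085).round(4),f(s(255,172,.085)),f(s(251,24,.145)))
print("tcp",f(np.array([.5144,-.4468])))
for p in[(205,213),(252,203),(388,255),(325,280)]: print("inner rim",f(s(*p,.069)))
for p in[(440,245),(325,295)]: print("outer rim",f(s(*p,.069)))
print("boltR", f(s(163,243,.095)),"gripR",f(s(232,290,.088)))
E
```

```text
vial bottom/top [ 0.5053 -0.4386] [ 0.0194 -0.0036] [ 0.0215 -0.0059]
tcp [ 0.0316 -0.0035]
inner rim [0.0313 0.0127]
inner rim [ 0.0253 -0.0066]
inner rim [-0.0473 -0.0105]
inner rim [-0.0461  0.021 ]
outer rim [-0.055  -0.0306]
outer rim [-0.0553  0.0296]
boltR [-0.0221  0.0773] gripR [-0.0577  0.076 ]
```

The side view shows the vial held upright over the rear half of the tray. Its bottom is at (255,172), about +0.02 along the tray and centred across it. I'll shift it 8 mm rearward and lower it.

Call:
step_arm(steps=[[0.006, -0.005, 0, 0, 0, 0, 0.015], [0, 0, -0.02, 0, 0, 0, 0.015], [0, 0, -0.007, 0, 0, 0, 0.015], [0, 0, -0.003, 0, 0, 0, 0.015], [0, 0, 0, 0, 0, 0, 0.015]])

```text
t: 6.88
tool_pos: [0.5208, -0.4535, 0.1408]
eef_rot: [1.133, 2.929, -0.0]
force: [-0.0, 0.1, -0.2]
opening: 0.0235
```

Call:
step_arm(steps=[[0, 0, -0.001, 0, 0, 0, 0.015], [0, 0, 0, 0, 0, 0, 0.015]])

```text
t: 7.12
tool_pos: [0.5207, -0.4533, 0.1395]
eef_rot: [1.133, 2.93, -0.0]
force: [0.5, -0.7, 0.1]
opening: 0.0239
```

Call:
step_arm(steps=[[0, 0, -0.001, 0, 0, 0, 0.015], [0, 0, -0.0005, 0, 0, 0, 0.015], [0, 0, 0, 0, 0, 0, 0.015]])

```text
t: 7.5
tool_pos: [0.5207, -0.4533, 0.1382]
eef_rot: [1.133, 2.93, -0.0]
force: [0.1, 1.6, 4.3]
opening: 0.0238
```

Contact at TCP z 0.138, the predicted height. Releasing now.

Call:
step_arm(steps=[[0, 0, 0, 0, 0, 0, 0.028], [0, 0, 0, 0, 0, 0, 0.034], [0, 0, 0, 0, 0, 0, 0.04], [0, 0, 0, 0, 0, 0, 0.04], [0, 0, 0.02, 0, 0, 0, 0.04]])

```text
t: 8.12
tool_pos: [0.52, -0.4526, 0.1559]
eef_rot: [-1.132, -2.927, -0.003]
force: [0.5, -0.2, 0.4]
opening: 0.0403
```

Call:
step_arm(steps=[[0, 0, 0.05, 0, 0, 0, 0.04], [0, 0, 0.03, 0, 0, 0, 0.06], [-0.044, 0.04, 0, 0, 0, 0, 0.07], [-0.044, 0.04, 0, 0, 0, 0, 0.07], [-0.044, 0.04, 0, 0, 0, 0, 0.07]])

```text
t: 8.75
tool_pos: [0.3872, -0.3319, 0.2377]
eef_rot: [1.133, 2.93, -0.0]
force: [0.6, -0.6, 0.3]
opening: 0.0693
```

```bash
python3 - <<'E'
from h import *
a=manip.capture("top");b=manip.capture("side"); cv2.imwrite("pics/t3.png",a);cv2.imwrite("pics/s3.png",b)
s=manip.sense();print(s["tool_pos"].round(4),s["opening"],s["force"].round(1))
p=cv2.resize(b[150:260,210:330],None,fx=4,fy=4,interpolation=cv2.INTER_CUBIC); q=cv2.resize(a[150:260,250:340],None,fx=3.55,fy=4,interpolation=cv2.INTER_CUBIC)
cv2.imwrite("pics/c3.png",np.hstack([p,q]))
E
```

```text
[ 0.3838 -0.3277  0.2362] 0.06992163204819749 [-1.1 -0.8 -0. ]
```

View pics/c3.png

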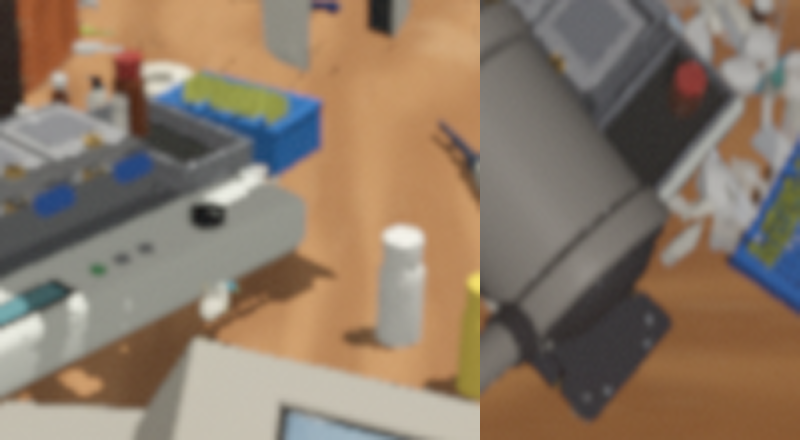

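```bash
python3 - <<'E'
from h import *
a=np.radians(-42.4);x=np.array([np.cos(a),np.sin(a)]);y=np.array([-x[1],x[0]])
p=onz("top",309.2,170,.113)[:2]; print(p, "tcp was .5207 -.4533")
c=np.array([0.5336,-.3594])+.021*x-.0765*y; print("stain in tray(top)",(p-c)@x,(p-c)@y)
q=onz("side",210+127/4,150+56/4,.113)[:2]; c=np.array([0.5295,-.3522])+.021*x-.0765*y; print("side",q,(q-c)@x,(q-c)@y)
r=onz("side",210+404/4,150+236/4,.07)[:2]; print("ctrl side",r)
E
```

```text
[ 0.51977136 -0.45323171] tcp was .5207 -.4533
stain in tray(top) 0.032059117429162086 -0.002115211457456881
side [ 0.51793179 -0.44567886] 0.03349041532416387 -0.000330437660175008
ctrl side [ 0.3385218  -0.27756649]
```

Call:
step_arm(steps=[[-0.02, 0.022, -0.02, 0, 0, 0, 0.07], [-0.021, 0.022, -0.03, 0, 0, 0, 0.07], [0, 0, -0.02, 0, 0, 0, 0.07], [0, 0, 0, 0, 0, 0, 0.07], [0, 0, 0, 0, 0, 0, 0.07]])

```text
t: 9.48
tool_pos: [0.3483, -0.2901, 0.1684]
eef_rot: [1.133, 2.929, -0.001]
force: [-0.1, -0.5, -0.8]
opening: 0.0702
```

Call:
step_arm(steps=[[-0.004, 0.006, 0, 0, 0, 0, 0.07], [0, 0, -0.03, 0, 0, 0, 0.07], [0, 0, -0.03, 0, 0, 0, 0.07], [0, 0, -0.019, 0, 0, 0, 0.07], [0, 0, 0, 0, 0, 0, 0.06]])

```text
t: 10.1
tool_pos: [0.3432, -0.2827, 0.0882]
eef_rot: [-1.133, -2.928, -0.002]
force: [0.3, 0.3, 0.3]
opening: 0.0638
```

Call:
step_arm(steps=[[0, 0, 0, 0, 0, 0, 0.045], [0, 0, 0, 0, 0, 0, 0.038], [0, 0, 0, 0, 0, 0, 0.033], [0, 0, 0, 0, 0, 0, 0.03], [0, 0, 0, 0, 0, 0, 0.028]], force=10)

```text
t: 10.72
tool_pos: [0.3437, -0.2833, 0.0888]
eef_rot: [1.133, 2.93, -0.0]
force: [-0.8, 0.2, 0.6]
opening: 0.0286
```

Call:
step_arm(steps=[[0, 0, 0, 0, 0, 0, 0.024], [0, 0, 0, 0, 0, 0, 0.02], [0, 0, 0, 0, 0, 0, 0.017], [0, 0, 0, 0, 0, 0, 0.017]], force=15)

```text
t: 11.22
tool_pos: [0.3437, -0.2833, 0.0887]
eef_rot: [1.133, 2.93, 0.0]
force: [-0.0, -0.9, 0.7]
opening: 0.0259
```

Call:
step_arm(steps=[[0, 0, 0.03, 0, 0, 0, 0.017], [0, 0, 0.06, 0, 0, 0, 0.017], [0, 0, 0.04, 0, 0, 0, 0.017], [0.033, -0.032, 0, 0, 0, 0, 0.017], [0.033, -0.032, 0, 0, 0, 0, 0.017]])

```text
t: 11.85
tool_pos: [0.4105, -0.348, 0.2198]
eef_rot: [1.133, 2.928, -0.001]
force: [-0.1, -0.5, 0.0]
opening: 0.0253
```

Call:
step_arm(steps=[[0.033, -0.032, 0, 0, 0, 0, 0.017], [0.033, -0.033, 0, 0, 0, 0, 0.017], [0, 0, -0.02, 0, 0, 0, 0.017], [0, 0, 0, 0, 0, 0, 0.017]])

```text
t: 12.35
tool_pos: [0.475, -0.4115, 0.1963]
eef_rot: [-1.132, -2.926, -0.004]
force: [0.8, 0.5, -0.1]
opening: 0.0258
```

Call:
step_arm(steps=[[0.001, -0.002, -0.02, 0, 0, 0, 0.017], [0, 0, -0.02, 0, 0, 0, 0.017], [0, 0, -0.01, 0, 0, 0, 0.017], [0, 0, 0, 0, 0, 0, 0.017], [0, 0, 0, 0, 0, 0, 0.017]])

```text
t: 12.98
tool_pos: [0.4769, -0.4145, 0.1498]
eef_rot: [1.133, 2.929, -0.001]
force: [0.7, -0.6, -0.2]
opening: 0.0258
```

Call:
step_arm(steps=[[0, 0, -0.006, 0, 0, 0, 0.017], [0, 0, -0.0015, 0, 0, 0, 0.017], [0, 0, 0, 0, 0, 0, 0.017]])

```text
t: 13.35
tool_pos: [0.4767, -0.4143, 0.1417]
eef_rot: [1.133, 2.93, -0.0]
force: [-0.4, -0.3, 3.0]
opening: 0.0255
```

Call:
step_arm(steps=[[0, 0, -0.001, 0, 0, 0, 0.017], [0, 0, 0, 0, 0, 0, 0.017]])

```text
t: 13.6
tool_pos: [0.4768, -0.4144, 0.1417]
eef_rot: [1.133, 2.929, -0.001]
force: [-2.9, 2.4, 9.5]
opening: 0.0255
```

Contact at z 0.1417, as expected. Releasing.

Call:
step_arm(steps=[[0, 0, 0.001, 0, 0, 0, 0.017], [0, 0, 0, 0, 0, 0, 0.03], [0, 0, 0, 0, 0, 0, 0.036], [0, 0, 0, 0, 0, 0, 0.04], [0, 0, 0, 0, 0, 0, 0.04]])

```text
t: 14.22
tool_pos: [0.4766, -0.4142, 0.141]
eef_rot: [-1.133, -2.93, -0.0]
force: [0.0, 0.1, -0.4]
opening: 0.0399
```

Call:
step_arm(steps=[[0, 0, 0.02, 0, 0, 0, 0.04], [0, 0, 0.05, 0, 0, 0, 0.04], [0, 0, 0.04, 0, 0, 0, 0.03], [0.03, 0.04, 0, 0, 0, 0, 0.0], [0.03, 0.04, 0, 0, 0, 0, 0.0]])

```text
t: 14.85
tool_pos: [0.5371, -0.3339, 0.2519]
eef_rot: [1.135, 2.928, -0.0]
force: [0.7, -0.2, -0.5]
opening: 0.0144
```

Call:
step_arm(steps=[[0.035, 0.05, 0, 0, 0, 0, 0.0], [0.03, 0.02, 0, 0, 0, 0, 0.0], [0, 0, 0, 0, 0, 0, 0.0], [0, 0, 0, 0, 0, 0, 0.0]])

```text
t: 15.35
tool_pos: [0.6012, -0.2646, 0.2509]
eef_rot: [-1.133, -2.929, 0.0]
force: [-0.4, 0.8, 0.4]
opening: 0.0001
```

```bash
python3 - <<'E'
from h import *
a=manip.capture("top");b=manip.capture("side"); cv2.imwrite("pics/t4.png",a);cv2.imwrite("pics/s4.png",b)
s=manip.sense();print(s["tool_pos"].round(4),s["opening"],s["force"].round(1))
p=cv2.resize(b[140:260,155:295],None,fx=3,fy=4,interpolation=cv2.INTER_CUBIC); q=cv2.resize(a[100:220,215:330],None,fx=3.2,fy=4,interpolation=cv2.INTER_CUBIC)
cv2.imwrite("pics/c4.png",np.hstack([p,q])[:, :800])
E
```

```text
[ 0.6008 -0.2653  0.2511] 0.00044158790792323314 [ 0.1 -0.5  1. ]
```

View pics/c4.png

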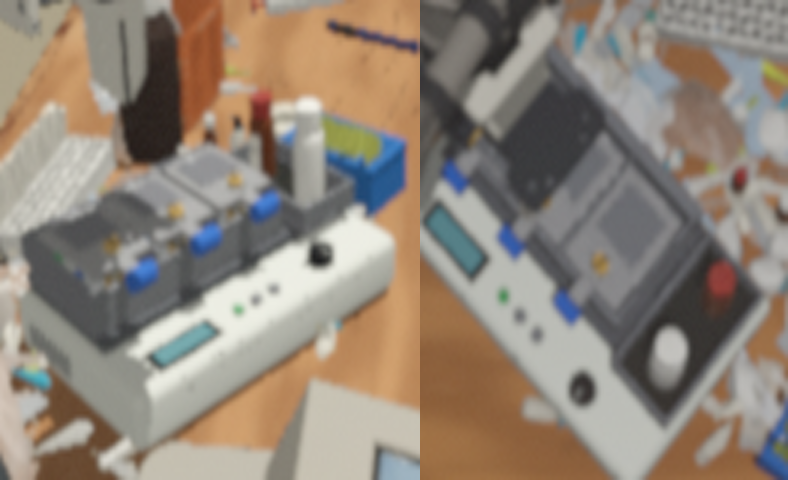

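Both vials stand upright in the tray and are let go: white cap at (670,345) and red cap at (722,278) in the right half. Next is tapping the left bolt.

Call:
step_arm(steps=[[0.0155, -0.0025, -0.03, 0, 0, 0, 0.0], [0, 0, -0.04, 0, 0, 0, 0.0], [0, 0, -0.01, 0, 0, 0, 0.0], [0, 0, 0, 0, 0, 0, 0.0], [0, 0, 0, 0, 0, 0, 0.0]])

```text
t: 16.08
tool_pos: [0.6176, -0.2675, 0.1732]
eef_rot: [1.133, 2.927, -0.001]
force: [-0.2, 0.3, -0.0]
opening: 0.0004
```

Call:
step_arm(steps=[[-0.001, 0, -0.006, 0, 0, 0, 0], [0, 0, -0.003, 0, 0, 0, 0.0], [0, 0, -0.001, 0, 0, 0, 0.0], [0, 0, 0, 0, 0, 0, 0.0]])

```text
t: 16.58
tool_pos: [0.6162, -0.2667, 0.1611]
eef_rot: [-1.133, -2.93, -0.0]
force: [0.2, 0.2, 0.3]
opening: 0.0005
```

Call:
step_arm(steps=[[0, 0, -0.001, 0, 0, 0, 0.0], [0, 0, -0.001, 0, 0, 0, 0.0], [0, 0, 0, 0, 0, 0, 0.0]])

```text
t: 16.95
tool_pos: [0.6162, -0.2667, 0.16]
eef_rot: [1.133, 2.929, -0.0]
force: [-1.6, 1.2, 5.7]
opening: 0.0004
```

Call:
step_arm(steps=[[0, 0, -0.0005, 0, 0, 0, 0.0], [0, 0, 0, 0, 0, 0, 0.0]])

```text
t: 17.2
tool_pos: [0.6162, -0.2667, 0.1598]
eef_rot: [1.133, 2.929, 0.0]
force: [-3.3, 2.1, 6.0]
opening: 0.0007
```

Call:
step_arm(steps=[[0, 0, 0.015, 0, 0, 0, 0], [-0.02, -0.023, 0, 0, 0, 0, 0.0], [-0.0215, -0.0232, 0, 0, 0, 0, 0.0], [0, 0, 0, 0, 0, 0, 0.0], [0, 0, 0, 0, 0, 0, 0.0]])

```text
t: 17.82
tool_pos: [0.5751, -0.3128, 0.1741]
eef_rot: [1.133, 2.929, 0.0]
force: [-0.4, -0.1, 0.8]
opening: 0.0004
```

Call:
step_arm(steps=[[0, 0, -0.008, 0, 0, 0, 0], [0, 0, -0.004, 0, 0, 0, 0.0], [0, 0, 0, 0, 0, 0, 0.0], [0, 0, 0, 0, 0, 0, 0.0]])

```text
t: 18.32
tool_pos: [0.5748, -0.3128, 0.1616]
eef_rot: [-1.133, -2.93, -0.0]
force: [-1.2, 0.3, -0.9]
opening: 0.0002
```

Call:
step_arm(steps=[[0, 0, -0.001, 0, 0, 0, 0.0], [0, 0, -0.001, 0, 0, 0, 0.0], [0, 0, 0, 0, 0, 0, 0.0]])

```text
t: 18.7
tool_pos: [0.5747, -0.313, 0.1598]
eef_rot: [1.133, 2.93, 0.0]
force: [0.2, 0.4, 1.7]
opening: 0.0006
```

Call:
step_arm(steps=[[0, 0, -0.001, 0, 0, 0, 0.0], [0, 0, 0, 0, 0, 0, 0.0]])

```text
t: 18.95
tool_pos: [0.5746, -0.3129, 0.1587]
eef_rot: [-1.133, -2.93, -0.0]
force: [-0.7, 1.3, 0.9]
opening: 0.0002
```

Call:
step_arm(steps=[[0, 0, -0.001, 0, 0, 0, 0.0], [0, 0, 0, 0, 0, 0, 0.0]])

```text
t: 19.2
tool_pos: [0.5746, -0.3129, 0.1576]
eef_rot: [-1.133, -2.93, -0.0]
force: [-0.2, 1.3, 1.6]
opening: 0.0007
```

The middle bolt follows the tip 3 mm down under about 1.5 N, so it looks loose. The left one stopped hard at 6 N. Now the right bolt, to confirm.

Call:
step_arm(steps=[[0, 0, 0.016, 0, 0, 0, 0], [-0.02, -0.023, 0, 0, 0, 0, 0.0], [-0.021, -0.0232, 0, 0, 0, 0, 0.0], [0, 0, 0, 0, 0, 0, 0.0], [0, 0, -0.008, 0, 0, 0, 0.0]])

```text
t: 19.82
tool_pos: [0.5344, -0.3593, 0.1667]
eef_rot: [1.133, 2.928, -0.001]
force: [-0.1, -0.4, 0.3]
opening: 0.0006
```

Call:
step_arm(steps=[[0, 0, -0.004, 0, 0, 0, 0], [0, 0, -0.001, 0, 0, 0, 0.0], [0, 0, 0, 0, 0, 0, 0.0], [0, 0, 0, 0, 0, 0, 0.0]])

```text
t: 20.32
tool_pos: [0.5339, -0.359, 0.1607]
eef_rot: [1.132, 2.93, -0.0]
force: [-0.6, -0.2, -0.4]
opening: 0.0007
```

Call:
step_arm(steps=[[0, 0, -0.0005, 0, 0, 0, 0], [0, 0, -0.0005, 0, 0, 0, 0.0], [0, 0, 0, 0, 0, 0, 0.0]])

```text
t: 20.7
tool_pos: [0.5338, -0.3591, 0.1601]
eef_rot: [1.133, 2.93, 0.0]
force: [-0.5, 1.6, 4.2]
opening: 0.0004
```

Call:
step_arm(steps=[[0, 0, -0.0005, 0, 0, 0, 0], [0, 0, -0.0005, 0, 0, 0, 0], [0, 0, 0, 0, 0, 0, 0.0]])

```text
t: 21.08
tool_pos: [0.5337, -0.3591, 0.1595]
eef_rot: [1.133, 2.929, -0.0]
force: [-1.0, 1.9, 6.5]
opening: 0.0004
```

Call:
step_arm(steps=[[0, 0, 0.02, 0, 0, 0, 0], [0, 0, 0.03, 0, 0, 0, 0.0], [-0.004, 0.035, 0.03, 0, 0, 0, 0.02], [0, 0.03, 0, 0, 0, 0, 0.04], [0, 0, 0, 0, 0, 0, 0.04]])

```text
t: 21.7
tool_pos: [0.5296, -0.2926, 0.2388]
eef_rot: [-1.13, -2.931, -0.0]
force: [-0.3, -0.0, -0.0]
opening: 0.0258
```

The right bolt is tight too (6.5 N), so the middle cover is the loose one. I'll grip its bar by the flat ends.

Call:
step_arm(steps=[[0.018, 0.004, 0, 0, 0, 0, 0.038], [0, 0, -0.03, 0, 0, 0, 0.038], [0, 0, -0.02, 0, 0, 0, 0.038], [0, 0, 0, 0, 0, 0, 0.038], [0, 0, 0, 0, 0, 0, 0.038]])

```text
t: 22.32
tool_pos: [0.5479, -0.291, 0.1891]
eef_rot: [1.134, 2.929, -0.001]
force: [-0.1, -0.6, -0.2]
opening: 0.0377
```

```bash
python3 - <<'E'
from h import *
b=manip.capture("side"); cv2.imwrite("pics/s5.png",b)
s=manip.sense();print(s["tool_pos"].round(4),s["opening"],s["force"].round(1))
cv2.imwrite("pics/c5.png",cv2.resize(b[140:240,150:280],None,fx=6,fy=6,interpolation=cv2.INTER_CUBIC))
E
```

```text
[ 0.548  -0.2909  0.1895] 0.03809308396990355 [ 0.1 -0.8 -0.6]
```

View pics/c5.png

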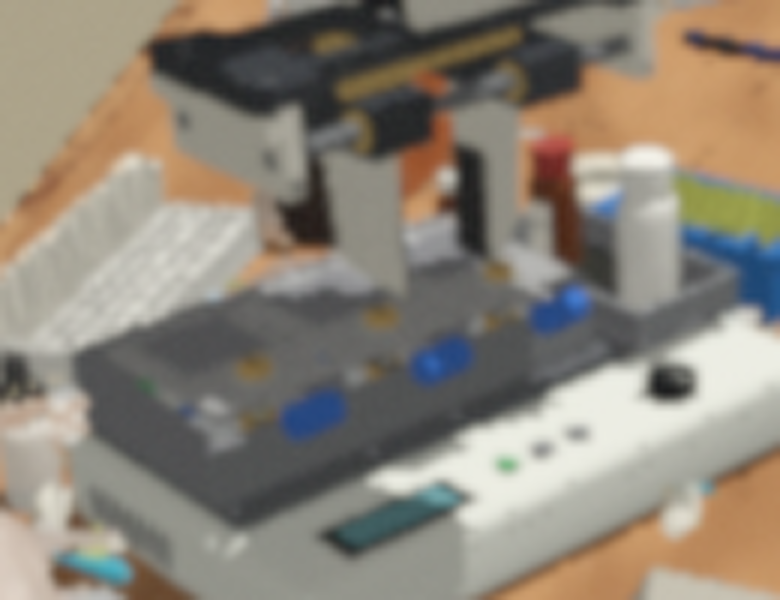

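The fingers straddle the middle bar at (442,362), with the vials still standing. I'll descend with force checks.

Call:
step_arm(steps=[[-0.0005, 0.0025, -0.01, 0, 0, 0, 0.038], [0, 0, -0.02, 0, 0, 0, 0.038], [0, 0, -0.006, 0, 0, 0, 0.038], [0, 0, 0, 0, 0, 0, 0.038]])

```text
t: 22.88
tool_pos: [0.5471, -0.2876, 0.1525]
eef_rot: [-1.133, -2.93, -0.0]
force: [0.1, -0.0, -0.0]
opening: 0.0384
```

Call:
step_arm(steps=[[0, 0, -0.006, 0, 0, 0, 0.038], [0, 0, -0.006, 0, 0, 0, 0.038], [0, 0, -0.006, 0, 0, 0, 0.038], [0, 0, -0.002, 0, 0, 0, 0.038], [0, 0, 0, 0, 0, 0, 0.038]])

```text
t: 23.5
tool_pos: [0.5471, -0.2876, 0.1325]
eef_rot: [-1.133, -2.93, -0.0]
force: [0.4, 0.0, 0.4]
opening: 0.038
```

Call:
step_arm(steps=[[0, 0, 0, 0, 0, 0, 0.032], [0, 0, 0, 0, 0, 0, 0.027], [0, 0, 0, 0, 0, 0, 0.024], [0, 0, 0, 0, 0, 0, 0.02], [0, 0, 0, 0, 0, 0, 0.016]], force=8)

```text
t: 24.12
tool_pos: [0.5471, -0.2877, 0.1327]
eef_rot: [1.133, 2.93, -0.0]
force: [-0.4, 0.2, 1.2]
opening: 0.0217
```

Call:
step_arm(steps=[[0, 0, 0, 0, 0, 0, 0.014], [0, 0, 0, 0, 0, 0, 0.012], [0, 0, 0.001, 0, 0, 0, 0.012], [0, 0, 0.001, 0, 0, 0, 0.012], [0, 0, 0, 0, 0, 0, 0.012]], force=12)

```text
t: 24.75
tool_pos: [0.5471, -0.2877, 0.1346]
eef_rot: [1.133, 2.93, 0.0]
force: [0.5, -1.3, -1.2]
opening: 0.0215
```

A 2 mm lift takes only about 1 N, so it is loose. I'll lift along the arc with a slight tilt.

Call:
step_arm(steps=[[0.0005, -0.0005, 0.008, 0, 0, 0, 0.012], [0.0015, -0.0015, 0.0085, 0.7, 0.7, 0, 0.012], [0.002, -0.002, 0.0085, 0.7, 0.7, 0, 0.012], [0.0025, -0.0025, 0.0085, 0.7, 0.7, 0, 0.012], [0, 0, 0, 0, 0, 0, 0.012]])

```text
t: 25.38
tool_pos: [0.5536, -0.2939, 0.1689]
eef_rot: [-1.116, -2.886, -0.033]
force: [-1.1, 1.6, 1.2]
opening: 0.0218
```

Call:
step_arm(steps=[[0.0032, -0.0029, 0.0083, 0.7, 0.7, 0, 0.012], [0.0037, -0.0034, 0.008, 0.7, 0.7, 0, 0.012], [0.0042, -0.0038, 0.0075, 0.7, 0.7, 0, 0.012], [0.0047, -0.0042, 0.007, 0.7, 0.7, 0, 0.012], [0, 0, 0, 0, 0, 0, 0.012]])

```text
t: 26.0
tool_pos: [0.5693, -0.3084, 0.1991]
eef_rot: [-1.093, -2.826, -0.074]
force: [-1.7, 1.2, 2.2]
opening: 0.022
```

Call:
step_arm(steps=[[0.0051, -0.0047, 0.0065, 0.7, 0.7, 0, 0.012], [0.0055, -0.0051, 0.006, 0.7, 0.7, 0, 0.012], [0.003, -0.0028, 0.0022, 0, 0, 0, 0.012], [0, 0, 0, 0, 0, 0, 0.012], [0, 0, 0, 0, 0, 0, 0.012]])

```text
t: 26.62
tool_pos: [0.5826, -0.3205, 0.2139]
eef_rot: [-1.081, -2.796, -0.095]
force: [-4.3, 2.9, 5.4]
opening: 0.022
```

```bash
python3 - <<'E'
from h import *
a=manip.capture("top");b=manip.capture("side"); cv2.imwrite("pics/s6.png",b)
s=manip.sense();print(s["t"],s["tool_pos"].round(4),s["opening"],s["force"].round(1),s["joint_vel"].round(3))
p=cv2.resize(b[120:240,155:295],None,fx=3,fy=4,interpolation=cv2.INTER_CUBIC); q=cv2.resize(a[100:220,215:330],None,fx=3.2,fy=4,interpolation=cv2.INTER_CUBIC)
cv2.imwrite("pics/c6.png",np.hstack([p,q])[:, :800])
E
```

```text
26.725 [ 0.5826 -0.3205  0.2139] 0.021881247916781296 [-4.3  3.2  4.9] [ 0.001  0.001 -0.    -0.001 -0.    -0.001]
```

View pics/c6.png

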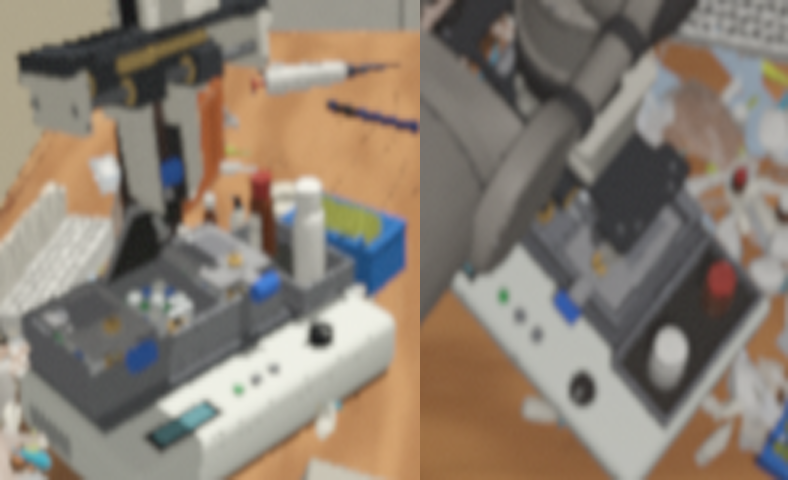

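The middle cover is open with its bar in the fingers at (172,170), the other two covers are shut and both vials are upright. TCP travel gives an angle of about 52°, and the arm is still. Handing in.

```bash
python3 -c "
from bench import manip
print(manip.finish_job()); s=manip.sense(); print(s['t'],s['tool_pos'],s['opening'])"
```

```text
the job is handed in; nothing more can be done
None
the job is handed in; nothing more can be done
```

The job is handed in with the middle cover, the loose one, held open at about 52° by its blue grip. Both vials were placed first and stand upright in the tray, let go; the hand-in gives no verdict.

- **Taps, left to right:** the left and right bolts stopped within about 1 mm at 6–6.5 N. The middle one sank about 3 mm at only 1–2 N. I only ever pulled on the middle cover.
- **Last checks (t = 26.7 s):** the arm was still and the fingers were closed on the bar (opening 21.9 mm). The last picture shows the left and right covers shut and both vials upright. I did not go near the slide box or tip box. The fingers passed above the end of the marker, and I did not check its position again.
- **What disagreed:**
  - The side camera placed things 4–8 mm away from where the top camera and the arm put them, so I relied on the top camera.
  - The open cover pushes on the wrist with a steady 7 N or so, probably because my lift did not quite follow the hinge arc. It did not move.

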